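Line up the carved horses by size on the display board

TASK

Line up the four carved wooden horses on the marks of the display board in order of size, the largest on the mark next to the tall turned post and the smallest at the other end. Stand each one upright and centred on its own mark, with its body pointing straight along the board (it may face either way), and let go of them all.

Things in the scene. Friction and masses are not known exactly. Their poses are not given: they have to be found in the camera images.
- horse_a: The smallest of four alike loose horses of pale wood, 64 mm high, 59 mm long, about 25 g. Trunk: flat flanks 19 mm apart, 23 to 41 mm above the soles, from 28 mm behind to 15 mm before the origin; stiff legs, head high at the nose end. Origin: between the soles, mid-length (grip across the flanks above it); x to the nose, y across, z up.
- horse_b: The second smallest of four alike loose horses of pale wood, 78 mm high, 72 mm long, about 40 g. Trunk: flat flanks 23 mm apart, 28 to 50 mm above the soles, from 34 mm behind to 18 mm before the origin; stiff legs, head high at the nose end. Origin: between the soles, mid-length (grip across the flanks above it); x to the nose, y across, z up.
- horse_c: The second largest of four alike loose horses of pale wood, 94 mm high, 86 mm long, about 65 g. Trunk: flat flanks 28 mm apart, 34 to 60 mm above the soles, from 40 mm behind to 22 mm before the origin; stiff legs, head high at the nose end. Origin: between the soles, mid-length (grip across the flanks above it); x to the nose, y across, z up.
- horse_d: The largest of four alike loose horses of pale wood, 112 mm high, 103 mm long, about 100 g. Trunk: flat flanks 34 mm apart, 40 to 72 mm above the soles, from 48 mm behind to 26 mm before the origin; stiff legs, head high at the nose end. Origin: between the soles, mid-length (grip across the flanks above it); x to the nose, y across, z up.
- mark_a: One of four identical round marks, 48 mm across (dark ring, brown centre), flat on the upper face of the display board, in a straight row 118 mm apart along the middle of the board; the letters say nothing of their order. Origin: centre of the mark, on the board's upper face (18 mm above the table); y runs along the board, z up.
- mark_b: One of four identical round marks, 48 mm across (dark ring, brown centre), flat on the upper face of the display board, in a straight row 118 mm apart along the middle of the board; the letters say nothing of their order. Origin: centre of the mark, on the board's upper face (18 mm above the table); y runs along the board, z up.
- mark_c: One of four identical round marks, 48 mm across (dark ring, brown centre), flat on the upper face of the display board, in a straight row 118 mm apart along the middle of the board; the letters say nothing of their order. Origin: centre of the mark, on the board's upper face (18 mm above the table); y runs along the board, z up.
- mark_d: One of four identical round marks, 48 mm across (dark ring, brown centre), flat on the upper face of the display board, in a straight row 118 mm apart along the middle of the board; the letters say nothing of their order. Origin: centre of the mark, on the board's upper face (18 mm above the table); y runs along the board, z up.
- post: The small round turned post of dark wood, 60 mm high and 26 mm thick, fixed upright on one end of the display board, in line with the marks, 85 mm from the nearest mark; at the board's other end is only a low flat bar 12 mm high instead. It may be at either end. Origin: centre of its foot, on the board's upper face.
- board: The fixed display board, white, 560 mm long, 90 mm wide, 18 mm thick, lying on the bench. Origin: centre of its underside; y along its length, x across, z up.

How it is judged (in metres and radians):
At the end, for the whole second after the job is handed in: Counting from the post, the marks carry the largest, second largest, second smallest and smallest horse; each horse stands upright (within 0.15 rad) on the board, its origin within 15 mm of its mark's centre, its length along the board within 0.26 rad (facing either way), released and at rest (((horizontal distance between horse_d and mark_a below 0.015 m and horizontal distance between post and mark_a between 0.055 and 0.115 m) or (horizontal distance between horse_d and mark_b below 0.015 m and horizontal distance between post and mark_b between 0.055 and 0.115 m) or (horizontal distance between horse_d and mark_c below 0.015 m and horizontal distance between post and mark_c between 0.055 and 0.115 m) or (horizontal distance between horse_d and mark_d below 0.015 m and horizontal distance between post and mark_d between 0.055 and 0.115 m)) and z of horse_d in the frame of board between 0.012 and 0.024 m and angle between each of horse_d, horse_c, horse_b, horse_a's own z axis and vertical below 0.15 rad and angle between the x axis of each of horse_d, horse_c, horse_b, horse_a and the y axis of board, either way round below 0.26 rad and linear speed of each of horse_d, horse_c, horse_b, horse_a below 0.02 m/s and angular speed of each of horse_d, horse_c, horse_b, horse_a below 0.2 rad/s and ((horizontal distance between horse_c and mark_a below 0.015 m and horizontal distance between post and mark_a between 0.173 and 0.233 m) or (horizontal distance between horse_c and mark_b below 0.015 m and horizontal distance between post and mark_b between 0.173 and 0.233 m) or (horizontal distance between horse_c and mark_c below 0.015 m and horizontal distance between post and mark_c between 0.173 and 0.233 m) or (horizontal distance between horse_c and mark_d below 0.015 m and horizontal distance between post and mark_d between 0.173 and 0.233 m)) and z of horse_c in the frame of board between 0.012 and 0.024 m and ((horizontal distance between horse_b and mark_a below 0.015 m and horizontal distance between post and mark_a between 0.291 and 0.351 m) or (horizontal distance between horse_b and mark_b below 0.015 m and horizontal distance between post and mark_b between 0.291 and 0.351 m) or (horizontal distance between horse_b and mark_c below 0.015 m and horizontal distance between post and mark_c between 0.291 and 0.351 m) or (horizontal distance between horse_b and mark_d below 0.015 m and horizontal distance between post and mark_d between 0.291 and 0.351 m)) and z of horse_b in the frame of board between 0.012 and 0.024 m and ((horizontal distance between horse_a and mark_a below 0.015 m and horizontal distance between post and mark_a between 0.409 and 0.469 m) or (horizontal distance between horse_a and mark_b below 0.015 m and horizontal distance between post and mark_b between 0.409 and 0.469 m) or (horizontal distance between horse_a and mark_c below 0.015 m and horizontal distance between post and mark_c between 0.409 and 0.469 m) or (horizontal distance between horse_a and mark_d below 0.015 m and horizontal distance between post and mark_d between 0.409 and 0.469 m)) and z of horse_a in the frame of board between 0.012 and 0.024 m); the robot touches nothing.
It also fails if it takes over 120 s, if anything falls off the work surface, if the arm or the gripper's body presses on something with over 40 N, if the wrist force passes 120 N, or if a joint passes its speed limit or range.

ROBOT

A 7-joint arm with a two-finger parallel gripper is mounted at the origin on the work surface. World frame = base frame: x ahead of the robot, y to its left, z up, the work surface at z = 0. Lengths are in m, angles in degrees, forces in N, time in s.
With the tool pointing down it reaches from about 0.425 to 0.875 m from the base axis. Payload 4.7 kg.
Tool frame: the origin (TCP) lies between the finger pads; the fingertips stand 8 mm ahead of it and the grasp point (between the pads) lies 11 mm behind it (env.tip_extent is the distance from the TCP to the fingertips, in m); z points along the fingers, y is the line along which they close (so a half turn about z gives the same grasp; the last joint's range is limited). The gripper opens to 87 mm and grips with 3 to 60 N. Pads are 19 mm wide; open, the fingers measure 117 mm over their backs; the gripper's body (75 mm by 190 mm) begins 51 mm behind the grasp point.
Start: joints at [-74.078, 18.392, -4.016, 83.108, 1.295, 78.541, -3.26], TCP at [0.17, 0.628, 0.199] pointing down, gripper open.
Joint ranges: [-163.93, 163.93], [-17.29, 119.83], [-79.2, 71.16], [3.27, 140.29], [-89.18, 269.18], [5.43, 117.66], [-154.24, 154.24]. Speed limits (degrees/s): [147.25, 147.25, 180, 180, 180, 180, 180].

INTERFACE

Orientations are given as [roll, pitch, yaw] about the fixed x, y, z axes, in that order (R = Rz(yaw) Ry(pitch) Rx(roll)).
In Python, from cell import sensors, vision, workorder, env gives the robot as it stands.
- The arm moves only by the tool drive_tool, never from a script. Its argument "moves" is a list of rows, each an object of numbers: "x", "y", "z": the shift along the tool's x, y, z in mm; "rx", "ry", "rz": the turn, a rotation vector about the tool's x, y, z in rad; "fingers": the closure, from -1 (fully open) to 1 (shut). In form: [{"x": .., "y": .., "z": .., "rx": .., "ry": .., "rz": .., "fingers": ..}, ...]. A call has 1 to 20 rows; each row is the pose to reach, as a shift and turn from the pose commanded when the call began, along the tool's axes at that moment; what a row does not reach only later rows make up. A row lasts 1/8 s, in which the tool goes at most 62.5 mm and 10.7 degrees, less where a joint would pass 70% of its speed; a pose out of reach is approached as far as the arm can. A call with a gripper value outside its range is refused whole. The fingers move at their own pace and stop on an object; "force" is the grip in N (left out, the last holds). Time passes only in rows, so rows that repeat a pose let the fingers close. It gives the time, the measured TCP pose, the force, the opening and the grip force at its end, in the units of the state.
- sensors.get_obs(): the state, without advancing time (a new reading comes with each control period).
- vision.read_camera(name): name is "side" or "top"; returns a dict with "image" (400x640x3 uint8, red, green, blue), "fx", "fy", "cx", "cy" (pixels), "R" (3x3) and "t" (3): a world point X has camera coordinates R X + t. Camera axes: x right, y down, z forward; pixel columns grow to the right and rows downward; lengths in m; the calibration is good to about 2 mm. A picture is of the moment at which its call begins. There is no depth.
- workorder.sign_off(): hands the job in; it is judged then, once.
The state is a dict: "time_s": time; "qpos": joint angles; "joint_velocities": joint speeds; "effort": joint torques, N m; "tool_pos": TCP position; "tool_rot": TCP orientation; "force": force on the tool from outside, world axes, zero at the start; "wrist_torque": the same for the moment, N m; "grip_width": finger opening in m; "grasp_force": force on a finger pad.
Only numpy, scipy, OpenCV 4.12 (cv2) and the standard library are available. Lean on these libraries where they do the work, as an engineer would, in place of code of your own. Each camera call takes 0.05 s, during which the arm holds its last target. There are 200 camera calls.

## Working session

There is one attempt and no reset: what is moved stays moved. The work goes in short steps, Python scripts to look and compute and a tool call to move; the robot and the scene stay as the last step left them, time stands still between calls to the robot, and variables do not carry over. Pictures are saved under pics/ and viewed, at most 14 in all, crops included, and the job is handed in when it is done.

Besides the shell and the picture viewer there is one more tool, called as name([rows], argument=value, ...), one row to a line, values as JSON. drive_tool: Moves the arm, as the interface text tells. Its arguments: {"type":"object","properties":{"moves":{"type":"array"},"force":{"type":"number"}},"required":["moves"]}

```bash
mkdir -p pics; ls; python3 - <<'E'
from cell import sensors, vision, workorder, env
import cv2,pickle
d={}
for n in("top","side"):
    c=vision.read_camera(n); d[n]=c
    cv2.imwrite(f"pics/{n}0.png",cv2.cvtColor(c["image"],cv2.COLOR_RGB2BGR))
    print(n,c["fx"],c["fy"],c["cx"],c["cy"],c["R"],c["t"])
pickle.dump(d,open("cam0.pkl","wb"))
o=sensors.get_obs();print({k:o[k] for k in("time_s","tool_pos","tool_rot","grip_width","qpos")})
E
```

```text
pics
top 371.5115594950057 371.5115594950057 313.925229709554 197.94850834710655 [[ 0.00567195 -0.99965083 -0.02580794]
 [-0.99789415 -0.00399058 -0.0647405 ]
 [ 0.06461491  0.0261208  -0.99756835]] [0.0069582  0.57768329 0.95584257]
side 516.5283818050204 516.5283818050204 315.3994199184128 196.80135252347125 [[-0.85097095 -0.52496675  0.01607333]
 [-0.30331887  0.46623528 -0.8310369 ]
 [ 0.42877278 -0.7120636  -0.555985  ]] [0.49007628 0.19854092 1.17246586]
{'time_s': 0.1, 'tool_pos': array([0.16941961, 0.62698412, 0.19827401]), 'tool_rot': array([-1.79901535e+02,  8.10766716e-03,  1.64889086e+02]), 'grip_width': 0.08703534422247691, 'qpos': array([-74.07724722,  18.43557043,  -4.01564328,  83.16658333,
         1.29777744,  78.54169756,  -3.25839354])}
```

View pics/top0.png

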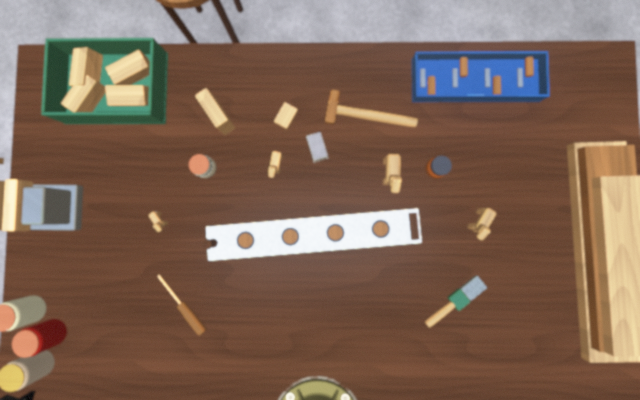

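View pics/side0.png

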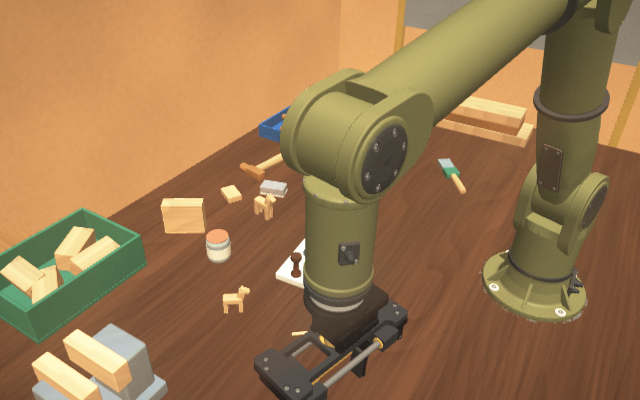

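The top view shows the post at the left end of the board (211,243) and the marks at columns 245, 290, 335 and 380, row ~235. The horses are near (155,220), (275,163), (393,172) and (485,222). In the side view the arm hides part of the scene.

```bash
python3 - <<'E'
import cv2,pickle,numpy as np
d=pickle.load(open("cam0.pkl","rb"))
im=cv2.cvtColor(d["top"]["image"],cv2.COLOR_RGB2BGR)
t=[]
for c,r in((155,220),(275,163),(393,172),(485,222)):
    p=im[r-25:r+25,c-32:c+33]; p=cv2.resize(p,(390,300),interpolation=cv2.INTER_CUBIC)
    t.append(p)
cv2.imwrite("pics/z0.png",np.vstack([np.hstack(t[:2]),np.hstack(t[2:])]))
s=cv2.cvtColor(d["side"]["image"],cv2.COLOR_RGB2BGR)
hsv=cv2.cvtColor(im,cv2.COLOR_BGR2HSV)
for c,r in((155,220),(275,163),(393,172),(485,222),(393,190),(300,300),(245,240),(222,235)): print(c,r,hsv[r,c])
E
```

```text
155 220 [ 20  80 235]
275 163 [ 21  78 240]
393 172 [ 19  82 226]
485 222 [ 18  88 209]
393 190 [ 19  93 225]
300 300 [  9 113 106]
245 240 [ 14 124 192]
222 235 [105   6 248]
```

View pics/z0.png

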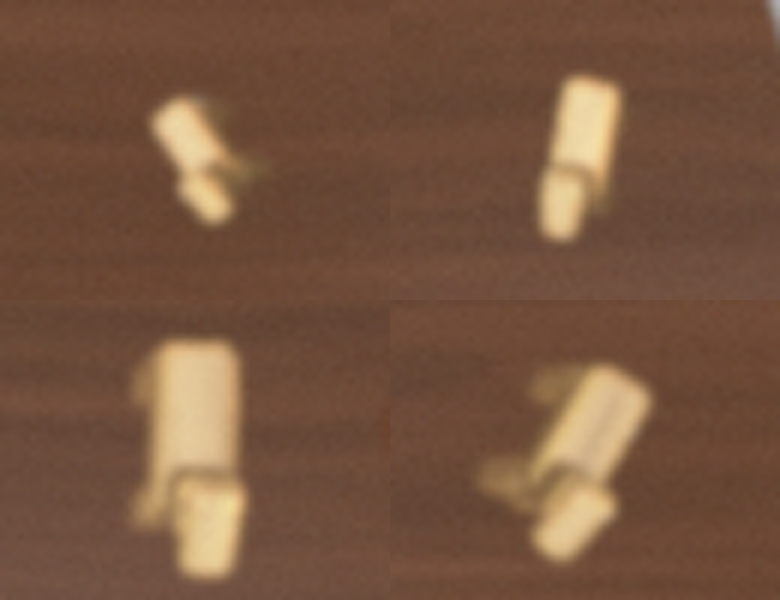

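The crops show all four horses standing with noses toward the robot, and the light trunk tops with the heads below them. I read the trunk and nose edge points from the crops and cast rays onto planes at the known heights.

```bash
cat >h.py <<'E'
import numpy as np,cv2
def ray(c,u,v,z):
    d=c["R"].T@np.array([(u-c["cx"])/c["fx"],(v-c["cy"])/c["fy"],1]); o=-c["R"].T@c["t"]
    return (o+d*(z-o[2])/d[2])
def marks(c):
    im=c["image"]; hsv=cv2.cvtColor(im,cv2.COLOR_RGB2HSV)
    w=((hsv[...,1]<45)&(hsv[...,2]>180)).astype(np.uint8); w[:200]=0; w[265:]=0; w[:,:200]=0; w[:,425:]=0
    cs,_=cv2.findContours(w,cv2.RETR_EXTERNAL,cv2.CHAIN_APPROX_NONE); b=max(cs,key=cv2.contourArea)
    f=cv2.drawContours(np.zeros_like(w),[cv2.convexHull(b)],-1,1,-1)
    k=((f==1)&(w==0)).astype(np.uint8)
    n,l,s,ce=cv2.connectedComponentsWithStats(k)
    o=[(ce[i],s[i,4],s[i,2:4]) for i in range(1,n) if s[i,4]>100]
    return sorted(o,key=lambda q:q[0][0])
E
python3 - <<'E'
import pickle; from h import *
c=pickle.load(open("cam0.pkl","rb"))["top"]
M=[]
for ce,a,s in marks(c):
    p=ray(c,*ce,.018); M.append(p); print("mark",ce.round(1),a,s,p[:2].round(4))
M=np.array(M)
print(np.linalg.norm(np.diff(M,axis=0),axis=1))
T={"a":(123,195,0,0,(152,122),(190,97),(203,167),(213,218),41,64,28,19),
"b":(243,138,390,0,(566,78),(621,84),(579,175),(560,240),50,78,34,23),
"d":(361,147,0,300,(160,342),(237,342),(197,475),(207,577),72,112,48,34),
"c":(453,197,390,300,(600,365),(650,402),(575,475),(553,552),60,94,40,28)}
for k,(c0,r0,u0,v0,A,B,F,N,zt,H,rear,w) in T.items():
    P=lambda q,z: ray(c,c0+(q[0]-u0+.5)/6-.5,r0+(q[1]-v0+.5)/6-.5,z/1000)[:2]*1000
    a,b,f,n=P(A,zt),P(B,zt),P(F,zt),P(N,H)
    m=(a+b)/2; d=(f-m)/np.linalg.norm(f-m); e=(n-m)/np.linalg.norm(n-m)
    print(k,"width",np.linalg.norm(a-b).round(1),w,"rear",m.round(1),"yaw trunk",np.degrees(np.arctan2(d[1],d[0])).round(1),"nose",np.degrees(np.arctan2(e[1],e[0])).round(1),"len",np.linalg.norm(n-m).round(1),"perp",np.degrees(np.arctan2(*(a-b)[::-1])).round(1),"orig",(m+rear*e).round(1),(m+rear*d).round(1))
E
```

```text
mark [245.  239.9] 228 [17 17] [0.4669 0.1898]
mark [289.9 236.1] 229 [17 17] [0.4775 0.072 ]
mark [335.  232.3] 230 [17 17] [ 0.4882 -0.0457]
mark [380.1 228.4] 236 [17 18] [ 0.499  -0.1629]
mark [413.5 225.9] 212 [10 27] [ 0.506  -0.2492]
[0.11826834 0.11817303 0.11771507 0.08662446]
a width 19.5 19 rear [535.9 430.2] yaw trunk -149.1 nose -146.7 len 54.9 perp 123.8 orig [512.6 414.8] [511.9 415.8]
b width 23.8 23 rear [695.8 105.7] yaw trunk 172.0 nose 172.5 len 72.4 perp 83.8 orig [662.1 110.2] [662.1 110.5]
d width 31.7 34 rear [ 685.5 -189.3] yaw trunk 178.9 nose 177.2 len 100.9 perp 90.1 orig [ 637.5 -186.9] [ 637.5 -188.3]
c width 25.1 28 rear [ 545.6 -432. ] yaw trunk 150.6 nose 146.5 len 81.6 perp 52.8 orig [ 512.2 -409.9] [ 510.7 -412.4]
```

Mark spacing (118 mm), horse widths and lengths all agree with the given sizes. The fifth blob is the bar, so the post is at the left end.

```bash
cat >>h.py <<'E'
def plan(*wps):
    """wps: (x,y,z mm, yaw deg) -> tool-axis shifts from the present pose"""
    from cell import sensors
    from scipy.spatial.transform import Rotation as Ro
    o=sensors.get_obs(); R=Ro.from_euler("xyz",o["tool_rot"],degrees=True); p=o["tool_pos"]*1000
    print("now",round(o["time_s"],2),p.round(1),o["tool_rot"].round(1),"w",round(o["grip_width"]*1000,1),"grip",round(float(np.max(o["grasp_force"])),1))
    for w in wps:
        d=R.inv().apply(np.array(w[:3])-p); r=(R.inv()*Ro.from_euler("xyz",[180,0,w[3]],degrees=True)).as_rotvec()
        print(w,"->",d.round(0),r.round(3))
E
python3 -c "
from h import *
plan((512.3,415.2,190,212),(512.3,415.2,25,212))"
```

```text
now 0.1 [169.4 627.  198.3] [-179.9    0.   164.9] w 87.0 grip 0.0
(512.3, 415.2, 190, 212) -> [-386. -115.    9.] [-0.002 -0.001 -0.822]
(512.3, 415.2, 25, 212) -> [-386. -115.  174.] [-0.002 -0.001 -0.822]
```

drive_tool([
  {"x": -386,"y": -115,"z": 9,"rz": -0.822,"fingers": -1},
  {"x": -386,"y": -115,"z": 9,"rz": -0.822,"fingers": -1},
  {"x": -386,"y": -115,"z": 9,"rz": -0.822,"fingers": -1},
  {"x": -386,"y": -115,"z": 9,"rz": -0.822,"fingers": -1},
  {"x": -386,"y": -115,"z": 9,"rz": -0.822,"fingers": -1},
  {"x": -386,"y": -115,"z": 9,"rz": -0.822,"fingers": -1},
  {"x": -386,"y": -115,"z": 9,"rz": -0.822,"fingers": -1},
  {"x": -386,"y": -115,"z": 9,"rz": -0.822,"fingers": -1},
  {"x": -386,"y": -115,"z": 9,"rz": -0.822,"fingers": -1},
  {"x": -386,"y": -115,"z": 9,"rz": -0.822,"fingers": -1},
  {"x": -386,"y": -115,"z": 9,"rz": -0.822,"fingers": -1},
  {"x": -386,"y": -115,"z": 9,"rz": -0.822,"fingers": -1},
], force=8)

```text
invalid input at $.moves[0]: expected keys x, y, z, rx, ry, rz, fingers
```

```bash
python3 -c "
from h import *
plan((512.3,415.2,25,212))"
```

```text
now 0.1 [169.4 627.  198.3] [-179.9    0.   164.9] w 87.0 grip 0.0
(512.3, 415.2, 25, 212) -> [-386. -115.  174.] [-0.002 -0.001 -0.822]
```

All keys are required, so I'm resending the move with rx and ry included.

drive_tool([
  {"x": -386,"y": -115,"z": 9,"rx": 0,"ry": 0,"rz": -0.822,"fingers": -1},
  {"x": -386,"y": -115,"z": 9,"rx": 0,"ry": 0,"rz": -0.822,"fingers": -1},
  {"x": -386,"y": -115,"z": 9,"rx": 0,"ry": 0,"rz": -0.822,"fingers": -1},
  {"x": -386,"y": -115,"z": 9,"rx": 0,"ry": 0,"rz": -0.822,"fingers": -1},
  {"x": -386,"y": -115,"z": 9,"rx": 0,"ry": 0,"rz": -0.822,"fingers": -1},
  {"x": -386,"y": -115,"z": 9,"rx": 0,"ry": 0,"rz": -0.822,"fingers": -1},
  {"x": -386,"y": -115,"z": 9,"rx": 0,"ry": 0,"rz": -0.822,"fingers": -1},
  {"x": -386,"y": -115,"z": 9,"rx": 0,"ry": 0,"rz": -0.822,"fingers": -1},
  {"x": -386,"y": -115,"z": 9,"rx": 0,"ry": 0,"rz": -0.822,"fingers": -1},
  {"x": -386,"y": -115,"z": 9,"rx": 0,"ry": 0,"rz": -0.822,"fingers": -1},
  {"x": -386,"y": -115,"z": 9,"rx": 0,"ry": 0,"rz": -0.822,"fingers": -1},
], force=8)

```text
time_s: 1.48
tool_pos: [0.511, 0.4171, 0.1904]
tool_rot: [180.0, 0.0, -147.9]
force: [-0.1, 0.3, 0.6]
grip_width: 0.0866
grasp_force: 0.0
```

```bash
python3 -c "
from h import *
plan((512.3,415.2,25,212))
from cell import vision
c=vision.read_camera('side');cv2.imwrite('pics/s1.png',cv2.cvtColor(c['image'],cv2.COLOR_RGB2BGR))"
```

```text
now 1.48 [511.  417.1 190.4] [ 180.     0.  -147.9] w 86.6 grip 0.0
(512.3, 415.2, 25, 212) -> [ -0.  -2. 165.] [0.    0.    0.002]
```

View pics/s1.png

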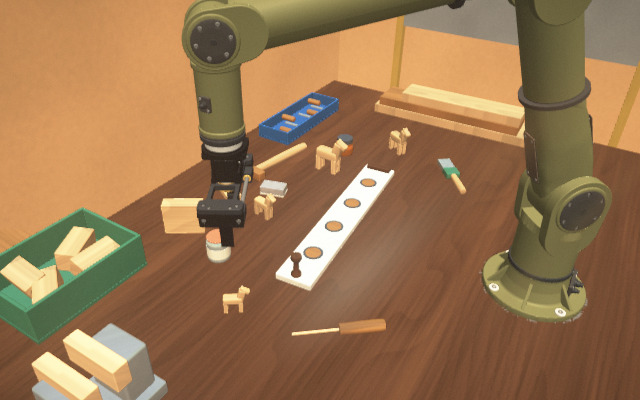

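The gripper hangs above horse_a (at 235,300), and the post is at (296,265), the left end of the board. I'll descend and grip.

drive_tool([
  {"x": 0,"y": -2,"z": 50,"rx": 0,"ry": 0,"rz": 0,"fingers": -1},
  {"x": 0,"y": -2,"z": 100,"rx": 0,"ry": 0,"rz": 0,"fingers": -1},
  {"x": 0,"y": -2,"z": 130,"rx": 0,"ry": 0,"rz": 0,"fingers": -1},
  {"x": 0,"y": -2,"z": 150,"rx": 0,"ry": 0,"rz": 0,"fingers": -1},
  {"x": 0,"y": -2,"z": 165,"rx": 0,"ry": 0,"rz": 0,"fingers": -1},
  {"x": 0,"y": -2,"z": 165,"rx": 0,"ry": 0,"rz": 0,"fingers": -1},
  {"x": 0,"y": -2,"z": 165,"rx": 0,"ry": 0,"rz": 0,"fingers": 1},
  {"x": 0,"y": -2,"z": 165,"rx": 0,"ry": 0,"rz": 0,"fingers": 1},
  {"x": 0,"y": -2,"z": 165,"rx": 0,"ry": 0,"rz": 0,"fingers": 1},
  {"x": 0,"y": -2,"z": 165,"rx": 0,"ry": 0,"rz": 0,"fingers": 1},
  {"x": 0,"y": -2,"z": 165,"rx": 0,"ry": 0,"rz": 0,"fingers": 1},
  {"x": 0,"y": -2,"z": 165,"rx": 0,"ry": 0,"rz": 0,"fingers": 1},
], force=8)

```text
time_s: 3.02
tool_pos: [0.5132, 0.4142, 0.0253]
tool_rot: [180.0, 0.0, -148.0]
force: [-0.0, -0.0, -0.1]
grip_width: 0.0347
grasp_force: 0.0
```

```bash
python3 -c "
from h import *
plan((512,416,200,212),(499,-162.9,200,95.2),(499,-162.9,60,95.2),(499,-162.9,44,95.2))"
```

```text
now 3.02 [513.2 414.2  25.3] [ 180.    0. -148.] w 34.7 grip 0.0
(512, 416, 200, 212) -> [   0.    2. -175.] [ 0.  0. -0.]
(499, -162.9, 200, 95.2) -> [ 318. -482. -175.] [ 0.    -0.     2.038]
(499, -162.9, 60, 95.2) -> [ 318. -482.  -35.] [ 0.    -0.     2.038]
(499, -162.9, 44, 95.2) -> [ 318. -482.  -19.] [ 0.    -0.     2.038]
```

drive_tool([
  {"x": 0,"y": 0,"z": 0,"rx": 0,"ry": 0,"rz": 0,"fingers": 1},
  {"x": 0,"y": 0,"z": 0,"rx": 0,"ry": 0,"rz": 0,"fingers": 1},
  {"x": 0,"y": 0,"z": 0,"rx": 0,"ry": 0,"rz": 0,"fingers": 1},
  {"x": 0,"y": 0,"z": 0,"rx": 0,"ry": 0,"rz": 0,"fingers": 1},
  {"x": 0,"y": 0,"z": -15,"rx": 0,"ry": 0,"rz": 0,"fingers": 1},
  {"x": 0,"y": 0,"z": -50,"rx": 0,"ry": 0,"rz": 0,"fingers": 1},
  {"x": 0,"y": 0,"z": -90,"rx": 0,"ry": 0,"rz": 0,"fingers": 1},
  {"x": 0,"y": 0,"z": -130,"rx": 0,"ry": 0,"rz": 0,"fingers": 1},
  {"x": 0,"y": 0,"z": -160,"rx": 0,"ry": 0,"rz": 0,"fingers": 1},
  {"x": 0,"y": 0,"z": -175,"rx": 0,"ry": 0,"rz": 0,"fingers": 1},
  {"x": 0,"y": 0,"z": -175,"rx": 0,"ry": 0,"rz": 0,"fingers": 1},
], force=8)

```text
time_s: 4.4
tool_pos: [0.5137, 0.4146, 0.2016]
tool_rot: [180.0, 0.1, -148.0]
force: [0.2, 0.1, -0.0]
grip_width: 0.0153
grasp_force: 7.8
```

```bash
python3 -c "
from h import *
plan((499,-162.9,200,95.2),(499,-162.9,60,95.2),(499,-162.9,44,95.2))"
```

```text
now 4.4 [513.7 414.6 201.6] [ 1.80e+02  1.00e-01 -1.48e+02] w 15.3 grip 7.8
(499, -162.9, 200, 95.2) -> [ 318. -482.    1.] [3.000e-03 1.000e-03 2.038e+00]
(499, -162.9, 60, 95.2) -> [ 319. -482.  141.] [3.000e-03 1.000e-03 2.038e+00]
(499, -162.9, 44, 95.2) -> [ 319. -482.  157.] [3.000e-03 1.000e-03 2.038e+00]
```

The width reads 15.3 mm where 19 was expected, so I'll look before carrying it.

```bash
python3 -c "
from h import *
from cell import vision
o=[]
c=vision.read_camera('side');i=c['image'][160:310,140:340]
c2=vision.read_camera('top');j=c2['image'][130:280,60:260]
cv2.imwrite('pics/s2.png',cv2.resize(cv2.cvtColor(np.hstack([i,j]),cv2.COLOR_RGB2BGR),(800,300),interpolation=cv2.INTER_CUBIC))"
```

```text
(no output)
```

View pics/s2.png

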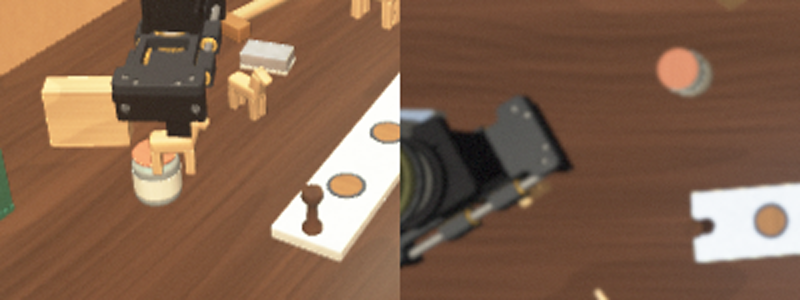

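The horse hangs level from the trunk (side crop, around 175,145), so the pads are simply soft. I'll carry it to the far mark.

drive_tool([
  {"x": 23,"y": -35,"z": 0,"rx": 0,"ry": 0,"rz": 0.145,"fingers": 1},
  {"x": 45,"y": -69,"z": 0,"rx": 0,"ry": 0,"rz": 0.29,"fingers": 1},
  {"x": 68,"y": -103,"z": 0,"rx": 0,"ry": 0,"rz": 0.436,"fingers": 1},
  {"x": 91,"y": -138,"z": 0,"rx": 0,"ry": 0,"rz": 0.58,"fingers": 1},
  {"x": 114,"y": -172,"z": 0,"rx": 0,"ry": 0,"rz": 0.73,"fingers": 1},
  {"x": 136,"y": -207,"z": 0,"rx": 0,"ry": 0,"rz": 0.87,"fingers": 1},
  {"x": 159,"y": -241,"z": 0,"rx": 0,"ry": 0,"rz": 1.02,"fingers": 1},
  {"x": 182,"y": -275,"z": 0,"rx": 0,"ry": 0,"rz": 1.16,"fingers": 1},
  {"x": 204,"y": -310,"z": 0,"rx": 0,"ry": 0,"rz": 1.31,"fingers": 1},
  {"x": 227,"y": -344,"z": 0,"rx": 0,"ry": 0,"rz": 1.456,"fingers": 1},
  {"x": 250,"y": -379,"z": 0,"rx": 0,"ry": 0,"rz": 1.6,"fingers": 1},
  {"x": 273,"y": -413,"z": 0,"rx": 0,"ry": 0,"rz": 1.75,"fingers": 1},
  {"x": 295,"y": -448,"z": 0,"rx": 0,"ry": 0,"rz": 1.89,"fingers": 1},
  {"x": 318,"y": -482,"z": 0,"rx": 0,"ry": 0,"rz": 2.038,"fingers": 1},
  {"x": 318,"y": -482,"z": 40,"rx": 0,"ry": 0,"rz": 2.038,"fingers": 1},
  {"x": 318,"y": -482,"z": 80,"rx": 0,"ry": 0,"rz": 2.038,"fingers": 1},
  {"x": 318,"y": -482,"z": 110,"rx": 0,"ry": 0,"rz": 2.038,"fingers": 1},
  {"x": 318,"y": -482,"z": 130,"rx": 0,"ry": 0,"rz": 2.038,"fingers": 1},
  {"x": 318,"y": -482,"z": 140,"rx": 0,"ry": 0,"rz": 2.038,"fingers": 1},
  {"x": 318,"y": -482,"z": 140,"rx": 0,"ry": 0,"rz": 2.038,"fingers": 1},
], force=8)

```text
time_s: 7.0
tool_pos: [0.4979, -0.1629, 0.0593]
tool_rot: [-179.9, -0.0, 95.2]
force: [0.1, 0.5, -0.2]
grip_width: 0.0155
grasp_force: 7.8
```

```bash
python3 -c "
from h import *
plan((499,-162.9,44,95.2))
from cell import vision
o=[]
c=vision.read_camera('side');i=c['image'][100:300,260:460]
c2=vision.read_camera('top');j=c2['image'][130:330,260:460]
cv2.imwrite('pics/s3.png',cv2.resize(cv2.cvtColor(np.hstack([i,j]),cv2.COLOR_RGB2BGR),(800,400),interpolation=cv2.INTER_CUBIC))"
```

```text
now 7.0 [ 497.9 -162.9   59.3] [-179.9   -0.    95.2] w 15.5 grip 7.8
(499, -162.9, 44, 95.2) -> [-0.  1. 15.] [-0.002 -0.     0.   ]
```

View pics/s3.png

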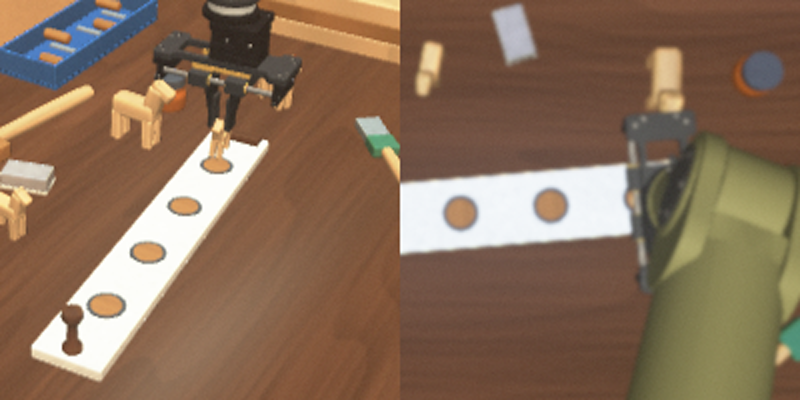

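The top crop shows the gripper body beside the head of horse_d. Lowering here could touch it, so I'll set horse_a on the free third mark for now, move d away first and then come back.

```bash
python3 -c "
from h import *
plan((488.2,-45.7,140,95.2),(488.2,-45.7,44,95.2),(637.5,-187.5,230,178),(637.5,-187.5,54,178))"
```

```text
now 7.1 [ 499.2 -163.3   60.7] [180.    0.   95.2] w 14.9 grip 7.8
(488.2, -45.7, 140, 95.2) -> [118.  -0. -79.] [0.001 0.    0.   ]
(488.2, -45.7, 44, 95.2) -> [118.  -0.  17.] [0.001 0.    0.   ]
(637.5, -187.5, 230, 178) -> [ -37.  136. -169.] [ 0.000e+00  1.000e-03 -1.445e+00]
(637.5, -187.5, 54, 178) -> [-37. 136.   7.] [ 0.000e+00  1.000e-03 -1.445e+00]
```

drive_tool([
  {"x": 0,"y": 0,"z": -40,"rx": 0,"ry": 0,"rz": 0,"fingers": 1},
  {"x": 40,"y": 0,"z": -60,"rx": 0,"ry": 0,"rz": 0,"fingers": 1},
  {"x": 80,"y": 0,"z": -60,"rx": 0,"ry": 0,"rz": 0,"fingers": 1},
  {"x": 118,"y": 0,"z": -60,"rx": 0,"ry": 0,"rz": 0,"fingers": 1},
  {"x": 118,"y": 0,"z": -30,"rx": 0,"ry": 0,"rz": 0,"fingers": 1},
  {"x": 118,"y": 0,"z": -5,"rx": 0,"ry": 0,"rz": 0,"fingers": 1},
  {"x": 118,"y": 0,"z": 8,"rx": 0,"ry": 0,"rz": 0,"fingers": 1},
  {"x": 118,"y": 0,"z": 13,"rx": 0,"ry": 0,"rz": 0,"fingers": 1},
  {"x": 118,"y": 0,"z": 16,"rx": 0,"ry": 0,"rz": 0,"fingers": 1},
  {"x": 118,"y": 0,"z": 16,"rx": 0,"ry": 0,"rz": 0,"fingers": 1},
  {"x": 118,"y": 0,"z": 16,"rx": 0,"ry": 0,"rz": 0,"fingers": -1},
  {"x": 118,"y": 0,"z": 16,"rx": 0,"ry": 0,"rz": 0,"fingers": -1},
  {"x": 118,"y": 0,"z": 16,"rx": 0,"ry": 0,"rz": 0,"fingers": -1},
  {"x": 118,"y": 0,"z": 16,"rx": 0,"ry": 0,"rz": 0,"fingers": -1},
  {"x": 118,"y": 0,"z": 16,"rx": 0,"ry": 0,"rz": 0,"fingers": -1},
  {"x": 118,"y": 0,"z": 0,"rx": 0,"ry": 0,"rz": 0,"fingers": -1},
  {"x": 118,"y": 0,"z": -60,"rx": 0,"ry": 0,"rz": 0,"fingers": -1},
  {"x": 118,"y": 0,"z": -120,"rx": 0,"ry": 0,"rz": 0,"fingers": -1},
  {"x": 118,"y": 0,"z": -170,"rx": 0,"ry": 0,"rz": 0,"fingers": -1},
], force=8)

```text
time_s: 9.48
tool_pos: [0.4885, -0.0459, 0.2341]
tool_rot: [179.8, -0.0, 95.2]
force: [1.0, -1.0, -0.3]
grip_width: 0.0864
grasp_force: 0.0
```

```bash
python3 -c "
from h import *
plan((637.5,-187.5,230,178),(637.5,-187.5,54,178))
"
```

```text
now 9.47 [488.5 -45.9 234.1] [179.8  -0.   95.2] w 86.4 grip 0.0
(637.5, -187.5, 230, 178) -> [-155.  136.    4.] [ 0.003  0.002 -1.445]
(637.5, -187.5, 54, 178) -> [-155.  135.  180.] [ 0.003  0.002 -1.445]
```

drive_tool([
  {"x": -80,"y": 70,"z": 4,"rx": 0,"ry": 0,"rz": -0.8,"fingers": -1},
  {"x": -155,"y": 135,"z": 4,"rx": 0,"ry": 0,"rz": -1.445,"fingers": -1},
  {"x": -155,"y": 135,"z": 4,"rx": 0,"ry": 0,"rz": -1.445,"fingers": -1},
  {"x": -155,"y": 135,"z": 4,"rx": 0,"ry": 0,"rz": -1.445,"fingers": -1},
  {"x": -155,"y": 135,"z": 4,"rx": 0,"ry": 0,"rz": -1.445,"fingers": -1},
  {"x": -155,"y": 135,"z": 4,"rx": 0,"ry": 0,"rz": -1.445,"fingers": -1},
  {"x": -155,"y": 135,"z": 4,"rx": 0,"ry": 0,"rz": -1.445,"fingers": -1},
  {"x": -155,"y": 135,"z": 4,"rx": 0,"ry": 0,"rz": -1.445,"fingers": -1},
  {"x": -155,"y": 135,"z": 4,"rx": 0,"ry": 0,"rz": -1.445,"fingers": -1},
  {"x": -155,"y": 135,"z": 4,"rx": 0,"ry": 0,"rz": -1.445,"fingers": -1},
  {"x": -155,"y": 135,"z": 4,"rx": 0,"ry": 0,"rz": -1.445,"fingers": -1},
], force=10)

```text
time_s: 10.85
tool_pos: [0.6366, -0.1876, 0.2265]
tool_rot: [-180.0, 0.0, 177.9]
force: [-0.3, 0.0, 0.5]
grip_width: 0.087
grasp_force: 0.0
```

```bash
python3 -c "
from h import *
plan((637.5,-187.5,230,178),(637.5,-187.5,54,178))
"
```

```text
now 10.85 [ 636.6 -187.6  226.5] [-180.     0.   177.9] w 87.0 grip 0.0
(637.5, -187.5, 230, 178) -> [-1.  0. -4.] [-0.     0.    -0.001]
(637.5, -187.5, 54, 178) -> [ -1.   0. 172.] [-0.     0.    -0.001]
```

drive_tool([
  {"x": -1,"y": 0,"z": 50,"rx": 0,"ry": 0,"rz": 0,"fingers": -1},
  {"x": -1,"y": 0,"z": 100,"rx": 0,"ry": 0,"rz": 0,"fingers": -1},
  {"x": -1,"y": 0,"z": 140,"rx": 0,"ry": 0,"rz": 0,"fingers": -1},
  {"x": -1,"y": 0,"z": 162,"rx": 0,"ry": 0,"rz": 0,"fingers": -1},
  {"x": -1,"y": 0,"z": 173,"rx": 0,"ry": 0,"rz": 0,"fingers": -1},
  {"x": -1,"y": 0,"z": 173,"rx": 0,"ry": 0,"rz": 0,"fingers": 1},
  {"x": -1,"y": 0,"z": 173,"rx": 0,"ry": 0,"rz": 0,"fingers": 1},
  {"x": -1,"y": 0,"z": 173,"rx": 0,"ry": 0,"rz": 0,"fingers": 1},
  {"x": -1,"y": 0,"z": 173,"rx": 0,"ry": 0,"rz": 0,"fingers": 1},
  {"x": -1,"y": 0,"z": 173,"rx": 0,"ry": 0,"rz": 0,"fingers": 1},
  {"x": -1,"y": 0,"z": 173,"rx": 0,"ry": 0,"rz": 0,"fingers": 1},
  {"x": -1,"y": 0,"z": 173,"rx": 0,"ry": 0,"rz": 0,"fingers": 1},
  {"x": -1,"y": 0,"z": 173,"rx": 0,"ry": 0,"rz": 0,"fingers": 1},
  {"x": -1,"y": 0,"z": 173,"rx": 0,"ry": 0,"rz": 0,"fingers": 1},
  {"x": -1,"y": 0,"z": 173,"rx": 0,"ry": 0,"rz": 0,"fingers": 1},
], force=12)

```text
time_s: 12.72
tool_pos: [0.6376, -0.1876, 0.0533]
tool_rot: [180.0, 0.0, 178.0]
force: [0.1, 1.1, 0.4]
grip_width: 0.0263
grasp_force: 12.0
```

```bash
python3 -c "
from h import *
plan((637.5,-187.5,215,178),(466.9,189.8,215,95.2))
"
```

```text
now 12.72 [ 637.6 -187.6   53.3] [180.   0. 178.] w 26.3 grip 12.0
(637.5, -187.5, 215, 178) -> [   0.    0. -162.] [0. 0. 0.]
(466.9, 189.8, 215, 95.2) -> [ 184.  371. -162.] [ 0.    -0.     1.445]
```

drive_tool([
  {"x": 0,"y": 0,"z": -15,"rx": 0,"ry": 0,"rz": 0,"fingers": 1},
  {"x": 0,"y": 0,"z": -50,"rx": 0,"ry": 0,"rz": 0,"fingers": 1},
  {"x": 0,"y": 0,"z": -90,"rx": 0,"ry": 0,"rz": 0,"fingers": 1},
  {"x": 0,"y": 0,"z": -130,"rx": 0,"ry": 0,"rz": 0,"fingers": 1},
  {"x": 0,"y": 0,"z": -162,"rx": 0,"ry": 0,"rz": 0,"fingers": 1},
  {"x": 14,"y": 28,"z": -162,"rx": 0,"ry": 0,"rz": 0.11,"fingers": 1},
  {"x": 28,"y": 57,"z": -162,"rx": 0,"ry": 0,"rz": 0.22,"fingers": 1},
  {"x": 44,"y": 88,"z": -162,"rx": 0,"ry": 0,"rz": 0.34,"fingers": 1},
  {"x": 60,"y": 120,"z": -162,"rx": 0,"ry": 0,"rz": 0.47,"fingers": 1},
  {"x": 76,"y": 154,"z": -162,"rx": 0,"ry": 0,"rz": 0.6,"fingers": 1},
  {"x": 92,"y": 186,"z": -162,"rx": 0,"ry": 0,"rz": 0.72,"fingers": 1},
  {"x": 108,"y": 218,"z": -162,"rx": 0,"ry": 0,"rz": 0.85,"fingers": 1},
  {"x": 124,"y": 250,"z": -162,"rx": 0,"ry": 0,"rz": 0.97,"fingers": 1},
  {"x": 140,"y": 282,"z": -162,"rx": 0,"ry": 0,"rz": 1.1,"fingers": 1},
  {"x": 155,"y": 313,"z": -162,"rx": 0,"ry": 0,"rz": 1.22,"fingers": 1},
  {"x": 170,"y": 342,"z": -162,"rx": 0,"ry": 0,"rz": 1.33,"fingers": 1},
  {"x": 184,"y": 371,"z": -162,"rx": 0,"ry": 0,"rz": 1.445,"fingers": 1},
  {"x": 184,"y": 371,"z": -162,"rx": 0,"ry": 0,"rz": 1.445,"fingers": 1},
  {"x": 184,"y": 371,"z": -162,"rx": 0,"ry": 0,"rz": 1.445,"fingers": 1},
], force=12)

```text
time_s: 15.1
tool_pos: [0.4672, 0.1885, 0.2159]
tool_rot: [179.9, 0.0, 95.2]
force: [0.2, 0.0, -0.9]
grip_width: 0.0265
grasp_force: 12.0
```

```bash
python3 -c "
from h import *
plan((466.9,189.8,80,95.2),(466.9,189.8,71.8,95.2))
from cell import vision
c=vision.read_camera('side');i=c['image'][60:340,180:460]
cv2.imwrite('pics/s4.png',cv2.resize(cv2.cvtColor(i,cv2.COLOR_RGB2BGR),(560,560),interpolation=cv2.INTER_CUBIC))
"
```

```text
now 15.1 [467.2 188.5 215.9] [179.9   0.   95.2] w 26.5 grip 12.0
(466.9, 189.8, 80, 95.2) -> [  1.  -0. 136.] [0.001 0.    0.   ]
(466.9, 189.8, 71.8, 95.2) -> [  1.  -0. 144.] [0.001 0.    0.   ]
```

View pics/s4.png

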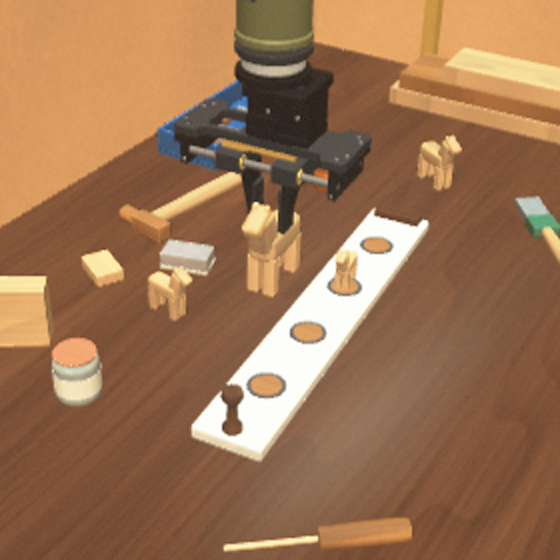

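Horse_a stands on the third mark (345,280), and d hangs level, facing the post. I'll lower d onto the first mark.

drive_tool([
  {"x": 0,"y": 0,"z": 40,"rx": 0,"ry": 0,"rz": 0,"fingers": 1},
  {"x": 0,"y": 0,"z": 80,"rx": 0,"ry": 0,"rz": 0,"fingers": 1},
  {"x": 0,"y": 0,"z": 115,"rx": 0,"ry": 0,"rz": 0,"fingers": 1},
  {"x": 0,"y": 0,"z": 132,"rx": 0,"ry": 0,"rz": 0,"fingers": 1},
  {"x": 0,"y": 0,"z": 139,"rx": 0,"ry": 0,"rz": 0,"fingers": 1},
  {"x": 0,"y": 0,"z": 143,"rx": 0,"ry": 0,"rz": 0,"fingers": 1},
  {"x": 0,"y": 0,"z": 143,"rx": 0,"ry": 0,"rz": 0,"fingers": 1},
  {"x": 0,"y": 0,"z": 143,"rx": 0,"ry": 0,"rz": 0,"fingers": -1},
  {"x": 0,"y": 0,"z": 143,"rx": 0,"ry": 0,"rz": 0,"fingers": -1},
  {"x": 0,"y": 0,"z": 143,"rx": 0,"ry": 0,"rz": 0,"fingers": -1},
  {"x": 0,"y": 0,"z": 143,"rx": 0,"ry": 0,"rz": 0,"fingers": -1},
  {"x": 0,"y": 0,"z": 143,"rx": 0,"ry": 0,"rz": 0,"fingers": -1},
  {"x": 0,"y": 0,"z": 143,"rx": 0,"ry": 0,"rz": 0,"fingers": -1},
  {"x": 0,"y": 0,"z": 125,"rx": 0,"ry": 0,"rz": 0,"fingers": -1},
  {"x": 0,"y": 0,"z": 75,"rx": 0,"ry": 0,"rz": 0,"fingers": -1},
  {"x": 0,"y": 0,"z": 20,"rx": 0,"ry": 0,"rz": 0,"fingers": -1},
  {"x": 0,"y": 0,"z": -20,"rx": 0,"ry": 0,"rz": 0,"fingers": -1},
  {"x": 0,"y": 0,"z": -20,"rx": 0,"ry": 0,"rz": 0,"fingers": -1},
], force=12)

```text
time_s: 17.4
tool_pos: [0.4687, 0.1904, 0.2391]
tool_rot: [179.6, -0.2, 95.2]
force: [0.4, -0.4, -0.6]
grip_width: 0.0872
grasp_force: 0.0
```

```bash
python3 -c "
from h import *
plan((511.5,-411,230,148.5))
"
```

```text
now 17.4 [468.7 190.4 239.1] [179.6  -0.2  95.2] w 87.2 grip 0.0
(511.5, -411, 230, 148.5) -> [-603.  -12.    7.] [ 0.008  0.    -0.93 ]
```

drive_tool([
  {"x": -150,"y": -3,"z": 6,"rx": 0,"ry": 0,"rz": -0.3,"fingers": -1},
  {"x": -300,"y": -6,"z": 6,"rx": 0,"ry": 0,"rz": -0.5,"fingers": -1},
  {"x": -450,"y": -9,"z": 6,"rx": 0,"ry": 0,"rz": -0.8,"fingers": -1},
  {"x": -603,"y": -12,"z": 6,"rx": 0,"ry": 0,"rz": -0.93,"fingers": -1},
  {"x": -603,"y": -12,"z": 6,"rx": 0,"ry": 0,"rz": -0.93,"fingers": -1},
  {"x": -603,"y": -12,"z": 6,"rx": 0,"ry": 0,"rz": -0.93,"fingers": -1},
  {"x": -603,"y": -12,"z": 6,"rx": 0,"ry": 0,"rz": -0.93,"fingers": -1},
  {"x": -603,"y": -12,"z": 6,"rx": 0,"ry": 0,"rz": -0.93,"fingers": -1},
  {"x": -603,"y": -12,"z": 6,"rx": 0,"ry": 0,"rz": -0.93,"fingers": -1},
  {"x": -603,"y": -12,"z": 6,"rx": 0,"ry": 0,"rz": -0.93,"fingers": -1},
  {"x": -603,"y": -12,"z": 6,"rx": 0,"ry": 0,"rz": -0.93,"fingers": -1},
  {"x": -603,"y": -12,"z": 6,"rx": 0,"ry": 0,"rz": -0.93,"fingers": -1},
  {"x": -603,"y": -12,"z": 6,"rx": 0,"ry": 0,"rz": -0.93,"fingers": -1},
  {"x": -603,"y": -12,"z": 6,"rx": 0,"ry": 0,"rz": -0.93,"fingers": -1},
], force=10)

```text
time_s: 19.15
tool_pos: [0.5106, -0.41, 0.2295]
tool_rot: [179.9, 0.0, 148.7]
force: [0.7, -0.5, -0.2]
grip_width: 0.0867
grasp_force: 0.0
```

```bash
python3 -c "
from h import *
plan((511.5,-411,41,148.5))
from cell import vision
c2=vision.read_camera('top');j=c2['image'][180:290,190:410]
cv2.imwrite('pics/t5.png',cv2.resize(cv2.cvtColor(j,cv2.COLOR_RGB2BGR),(800,400),interpolation=cv2.INTER_CUBIC))
"
```

```text
now 19.15 [ 510.6 -410.   229.5] [179.9   0.  148.7] w 86.7 grip 0.0
(511.5, -411, 41, 148.5) -> [ -1.  -1. 189.] [0.002 0.    0.003]
```

View pics/t5.png

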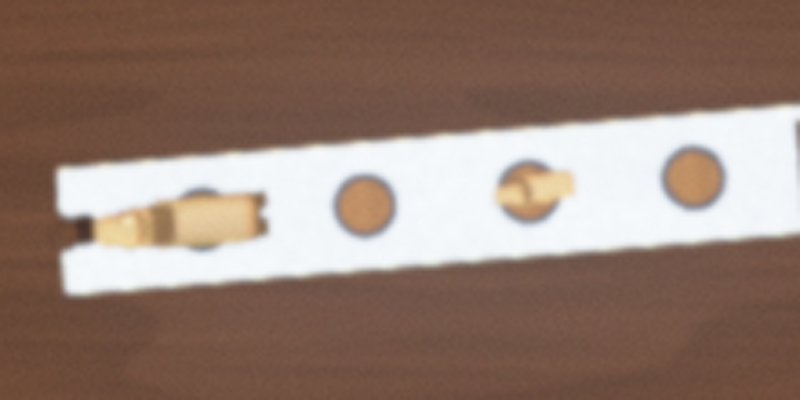

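Horse_d stands on the first mark and horse_a on the third. I read the trunk rear edges at (256,214) and (573,184) to check centring, and pick up c meanwhile.

drive_tool([
  {"x": 0,"y": -1,"z": 50,"rx": 0,"ry": 0,"rz": 0,"fingers": -1},
  {"x": 0,"y": -1,"z": 100,"rx": 0,"ry": 0,"rz": 0,"fingers": -1},
  {"x": 0,"y": -1,"z": 145,"rx": 0,"ry": 0,"rz": 0,"fingers": -1},
  {"x": 0,"y": -1,"z": 175,"rx": 0,"ry": 0,"rz": 0,"fingers": -1},
  {"x": 0,"y": -1,"z": 188,"rx": 0,"ry": 0,"rz": 0,"fingers": -1},
  {"x": 0,"y": -1,"z": 188,"rx": 0,"ry": 0,"rz": 0,"fingers": 1},
  {"x": 0,"y": -1,"z": 188,"rx": 0,"ry": 0,"rz": 0,"fingers": 1},
  {"x": 0,"y": -1,"z": 188,"rx": 0,"ry": 0,"rz": 0,"fingers": 1},
  {"x": 0,"y": -1,"z": 188,"rx": 0,"ry": 0,"rz": 0,"fingers": 1},
  {"x": 0,"y": -1,"z": 188,"rx": 0,"ry": 0,"rz": 0,"fingers": 1},
  {"x": 0,"y": -1,"z": 188,"rx": 0,"ry": 0,"rz": 0,"fingers": 1},
  {"x": 0,"y": -1,"z": 188,"rx": 0,"ry": 0,"rz": 0,"fingers": 1},
  {"x": 0,"y": -1,"z": 188,"rx": 0,"ry": 0,"rz": 0,"fingers": 1},
  {"x": 0,"y": -1,"z": 188,"rx": 0,"ry": 0,"rz": 0,"fingers": 1},
  {"x": 0,"y": -1,"z": 188,"rx": 0,"ry": 0,"rz": 0,"fingers": 1},
], force=10)

```text
time_s: 21.08
tool_pos: [0.5089, -0.4129, 0.0411]
tool_rot: [180.0, -0.0, 148.5]
force: [0.0, 0.6, -1.0]
grip_width: 0.0224
grasp_force: 10.0
```

```bash
python3 -c "
from h import *
import pickle
c=pickle.load(open('cam0.pkl','rb'))['top']
P=lambda q,z: ray(c,190+(q[0]+.5)/3.636-.5,180+(q[1]+.5)/3.636-.5,z/1000)[:2]*1000
u=np.array([-.0907,.9959]) # nose toward post
for n,r,z,L,M in(('d',(256,214),90,48,(466.9,189.8)),('a',(573,184),59,28,(488.2,-45.7))):
    o=P(r,z)+L*u; print(n,o.round(1),'err along',((o-M)@u).round(1),'across',((o-M)@[u[1],-u[0]]).round(1))
plan((511.5,-411,225,148.5),(477.5,72,225,95.2))
"
```

```text
d [469.7 185.7] err along -4.3 across 2.4
a [492.1 -47. ] err along -1.6 across 3.8
now 21.07 [ 508.9 -412.9   41.1] [180.   -0.  148.5] w 22.4 grip 10.0
(511.5, -411, 225, 148.5) -> [  -1.    3. -184.] [ 0. -0.  0.]
(477.5, 72, 225, 95.2) -> [ 280.  397. -184.] [-0.   -0.    0.93]
```

drive_tool([
  {"x": 0,"y": 0,"z": -15,"rx": 0,"ry": 0,"rz": 0,"fingers": 1},
  {"x": 0,"y": 0,"z": -55,"rx": 0,"ry": 0,"rz": 0,"fingers": 1},
  {"x": 0,"y": 0,"z": -100,"rx": 0,"ry": 0,"rz": 0,"fingers": 1},
  {"x": 0,"y": 0,"z": -145,"rx": 0,"ry": 0,"rz": 0,"fingers": 1},
  {"x": 0,"y": 0,"z": -184,"rx": 0,"ry": 0,"rz": 0,"fingers": 1},
  {"x": 20,"y": 28,"z": -184,"rx": 0,"ry": 0,"rz": 0.07,"fingers": 1},
  {"x": 43,"y": 61,"z": -184,"rx": 0,"ry": 0,"rz": 0.14,"fingers": 1},
  {"x": 69,"y": 98,"z": -184,"rx": 0,"ry": 0,"rz": 0.23,"fingers": 1},
  {"x": 95,"y": 135,"z": -184,"rx": 0,"ry": 0,"rz": 0.32,"fingers": 1},
  {"x": 121,"y": 172,"z": -184,"rx": 0,"ry": 0,"rz": 0.4,"fingers": 1},
  {"x": 147,"y": 209,"z": -184,"rx": 0,"ry": 0,"rz": 0.49,"fingers": 1},
  {"x": 173,"y": 246,"z": -184,"rx": 0,"ry": 0,"rz": 0.58,"fingers": 1},
  {"x": 199,"y": 283,"z": -184,"rx": 0,"ry": 0,"rz": 0.67,"fingers": 1},
  {"x": 225,"y": 319,"z": -184,"rx": 0,"ry": 0,"rz": 0.75,"fingers": 1},
  {"x": 247,"y": 350,"z": -184,"rx": 0,"ry": 0,"rz": 0.83,"fingers": 1},
  {"x": 266,"y": 377,"z": -184,"rx": 0,"ry": 0,"rz": 0.89,"fingers": 1},
  {"x": 280,"y": 397,"z": -184,"rx": 0,"ry": 0,"rz": 0.93,"fingers": 1},
  {"x": 280,"y": 397,"z": -184,"rx": 0,"ry": 0,"rz": 0.93,"fingers": 1},
  {"x": 280,"y": 397,"z": -184,"rx": 0,"ry": 0,"rz": 0.93,"fingers": 1},
], force=10)

```text
time_s: 23.45
tool_pos: [0.478, 0.0703, 0.2258]
tool_rot: [180.0, 0.0, 95.1]
force: [-0.0, 0.0, -0.5]
grip_width: 0.0218
grasp_force: 10.0
```

```bash
python3 -c "
from h import *
plan((477.5,72,59.7,95.2))
"
```

```text
now 23.45 [478.   70.3 225.8] [180.    0.   95.1] w 21.8 grip 10.0
(477.5, 72, 59.7, 95.2) -> [  2.  -0. 166.] [ 0.001  0.    -0.001]
```

drive_tool([
  {"x": 1,"y": 0,"z": 45,"rx": 0,"ry": 0,"rz": 0,"fingers": 1},
  {"x": 1,"y": 0,"z": 90,"rx": 0,"ry": 0,"rz": 0,"fingers": 1},
  {"x": 1,"y": 0,"z": 130,"rx": 0,"ry": 0,"rz": 0,"fingers": 1},
  {"x": 1,"y": 0,"z": 152,"rx": 0,"ry": 0,"rz": 0,"fingers": 1},
  {"x": 1,"y": 0,"z": 161,"rx": 0,"ry": 0,"rz": 0,"fingers": 1},
  {"x": 1,"y": 0,"z": 165,"rx": 0,"ry": 0,"rz": 0,"fingers": 1},
  {"x": 1,"y": 0,"z": 165,"rx": 0,"ry": 0,"rz": 0,"fingers": 1},
  {"x": 1,"y": 0,"z": 165,"rx": 0,"ry": 0,"rz": 0,"fingers": -1},
  {"x": 1,"y": 0,"z": 165,"rx": 0,"ry": 0,"rz": 0,"fingers": -1},
  {"x": 1,"y": 0,"z": 165,"rx": 0,"ry": 0,"rz": 0,"fingers": -1},
  {"x": 1,"y": 0,"z": 165,"rx": 0,"ry": 0,"rz": 0,"fingers": -1},
  {"x": 1,"y": 0,"z": 165,"rx": 0,"ry": 0,"rz": 0,"fingers": -1},
  {"x": 1,"y": 0,"z": 165,"rx": 0,"ry": 0,"rz": 0,"fingers": -1},
  {"x": 1,"y": 0,"z": 150,"rx": 0,"ry": 0,"rz": 0,"fingers": -1},
  {"x": 1,"y": 0,"z": 100,"rx": 0,"ry": 0,"rz": 0,"fingers": -1},
  {"x": 1,"y": 0,"z": 40,"rx": 0,"ry": 0,"rz": 0,"fingers": -1},
  {"x": 1,"y": 0,"z": 0,"rx": 0,"ry": 0,"rz": 0,"fingers": -1},
  {"x": 1,"y": 0,"z": 0,"rx": 0,"ry": 0,"rz": 0,"fingers": -1},
], force=10)

```text
time_s: 25.7
tool_pos: [0.48, 0.0732, 0.2299]
tool_rot: [179.5, -0.2, 95.2]
force: [0.2, 0.3, -0.5]
grip_width: 0.0871
grasp_force: 0.0
```

```bash
python3 -c "
from h import *
plan((490,-46.5,190,95.2),(490,-46.5,43.5,95.2))
"
```

```text
now 25.7 [480.   73.2 229.9] [179.5  -0.2  95.2] w 87.1 grip 0.0
(490, -46.5, 190, 95.2) -> [-120.   -1.   40.] [ 0.008 -0.003 -0.   ]
(490, -46.5, 43.5, 95.2) -> [-121.   -2.  186.] [ 0.008 -0.003 -0.   ]
```

drive_tool([
  {"x": -50,"y": 0,"z": 0,"rx": 0,"ry": 0,"rz": 0,"fingers": -1},
  {"x": -100,"y": 0,"z": 10,"rx": 0,"ry": 0,"rz": 0,"fingers": -1},
  {"x": -118,"y": 0,"z": 40,"rx": 0,"ry": 0,"rz": 0,"fingers": -1},
  {"x": -118,"y": 0,"z": 80,"rx": 0,"ry": 0,"rz": 0,"fingers": -1},
  {"x": -118,"y": 0,"z": 125,"rx": 0,"ry": 0,"rz": 0,"fingers": -1},
  {"x": -118,"y": 0,"z": 165,"rx": 0,"ry": 0,"rz": 0,"fingers": -1},
  {"x": -118,"y": 0,"z": 181,"rx": 0,"ry": 0,"rz": 0,"fingers": -1},
  {"x": -118,"y": 0,"z": 181,"rx": 0,"ry": 0,"rz": 0,"fingers": 1},
  {"x": -118,"y": 0,"z": 181,"rx": 0,"ry": 0,"rz": 0,"fingers": 1},
  {"x": -118,"y": 0,"z": 181,"rx": 0,"ry": 0,"rz": 0,"fingers": 1},
  {"x": -118,"y": 0,"z": 181,"rx": 0,"ry": 0,"rz": 0,"fingers": 1},
  {"x": -118,"y": 0,"z": 181,"rx": 0,"ry": 0,"rz": 0,"fingers": 1},
  {"x": -118,"y": 0,"z": 181,"rx": 0,"ry": 0,"rz": 0,"fingers": 1},
  {"x": -118,"y": 0,"z": 181,"rx": 0,"ry": 0,"rz": 0,"fingers": 1},
  {"x": -118,"y": 0,"z": 181,"rx": 0,"ry": 0,"rz": 0,"fingers": 1},
  {"x": -118,"y": 0,"z": 181,"rx": 0,"ry": 0,"rz": 0,"fingers": 1},
  {"x": -118,"y": 0,"z": 181,"rx": 0,"ry": 0,"rz": 0,"fingers": 1},
  {"x": -118,"y": 0,"z": 181,"rx": 0,"ry": 0,"rz": 0,"fingers": 1},
], force=8)

```text
time_s: 27.95
tool_pos: [0.4883, -0.0447, 0.0442]
tool_rot: [180.0, -0.0, 95.2]
force: [-0.3, -0.5, -0.5]
grip_width: 0.0148
grasp_force: 7.9
```

```bash
python3 -c "
from h import *
plan((499,-162.9,44,95.2))
"
```

```text
now 27.95 [488.3 -44.7  44.2] [180.   -0.   95.2] w 14.8 grip 7.9
(499, -162.9, 44, 95.2) -> [-119.   -0.    0.] [ 0. -0.  0.]
```

drive_tool([
  {"x": 0,"y": 0,"z": -10,"rx": 0,"ry": 0,"rz": 0,"fingers": 1},
  {"x": -10,"y": 0,"z": -30,"rx": 0,"ry": 0,"rz": 0,"fingers": 1},
  {"x": -40,"y": 0,"z": -30,"rx": 0,"ry": 0,"rz": 0,"fingers": 1},
  {"x": -75,"y": 0,"z": -30,"rx": 0,"ry": 0,"rz": 0,"fingers": 1},
  {"x": -105,"y": 0,"z": -30,"rx": 0,"ry": 0,"rz": 0,"fingers": 1},
  {"x": -118,"y": 0,"z": -25,"rx": 0,"ry": 0,"rz": 0,"fingers": 1},
  {"x": -118,"y": 0,"z": -10,"rx": 0,"ry": 0,"rz": 0,"fingers": 1},
  {"x": -118,"y": 0,"z": -4,"rx": 0,"ry": 0,"rz": 0,"fingers": 1},
  {"x": -118,"y": 0,"z": 0,"rx": 0,"ry": 0,"rz": 0,"fingers": 1},
  {"x": -118,"y": 0,"z": 0,"rx": 0,"ry": 0,"rz": 0,"fingers": 1},
  {"x": -118,"y": 0,"z": 0,"rx": 0,"ry": 0,"rz": 0,"fingers": -1},
  {"x": -118,"y": 0,"z": 0,"rx": 0,"ry": 0,"rz": 0,"fingers": -1},
  {"x": -118,"y": 0,"z": 0,"rx": 0,"ry": 0,"rz": 0,"fingers": -1},
  {"x": -118,"y": 0,"z": 0,"rx": 0,"ry": 0,"rz": 0,"fingers": -1},
  {"x": -118,"y": 0,"z": 0,"rx": 0,"ry": 0,"rz": 0,"fingers": -1},
  {"x": -118,"y": 0,"z": -15,"rx": 0,"ry": 0,"rz": 0,"fingers": -1},
  {"x": -118,"y": 0,"z": -70,"rx": 0,"ry": 0,"rz": 0,"fingers": -1},
  {"x": -118,"y": 0,"z": -130,"rx": 0,"ry": 0,"rz": 0,"fingers": -1},
  {"x": -118,"y": 0,"z": -170,"rx": 0,"ry": 0,"rz": 0,"fingers": -1},
  {"x": -118,"y": 0,"z": -170,"rx": 0,"ry": 0,"rz": 0,"fingers": -1},
], force=8)

```text
time_s: 30.45
tool_pos: [0.5013, -0.1632, 0.2187]
tool_rot: [179.5, 0.0, 95.2]
force: [0.6, -0.5, -0.3]
grip_width: 0.0867
grasp_force: 0.0
```

```bash
python3 -c "
from h import *
plan((662.1,110.3,214,172.3),(662.1,110.3,32,172.3))
"
```

```text
now 30.45 [ 501.3 -163.2  218.7] [179.5   0.   95.2] w 86.7 grip 0.0
(662.1, 110.3, 214, 172.3) -> [258. 185.   6.] [ 0.006  0.006 -1.346]
(662.1, 110.3, 32, 172.3) -> [258. 183. 188.] [ 0.006  0.006 -1.346]
```

drive_tool([
  {"x": 86,"y": 62,"z": 0,"rx": 0,"ry": 0,"rz": -0.45,"fingers": -1},
  {"x": 172,"y": 124,"z": 0,"rx": 0,"ry": 0,"rz": -0.9,"fingers": -1},
  {"x": 258,"y": 186,"z": 0,"rx": 0,"ry": 0,"rz": -1.346,"fingers": -1},
  {"x": 258,"y": 186,"z": 0,"rx": 0,"ry": 0,"rz": -1.346,"fingers": -1},
  {"x": 258,"y": 186,"z": 0,"rx": 0,"ry": 0,"rz": -1.346,"fingers": -1},
  {"x": 258,"y": 186,"z": 0,"rx": 0,"ry": 0,"rz": -1.346,"fingers": -1},
  {"x": 258,"y": 186,"z": 0,"rx": 0,"ry": 0,"rz": -1.346,"fingers": -1},
  {"x": 258,"y": 186,"z": 0,"rx": 0,"ry": 0,"rz": -1.346,"fingers": -1},
  {"x": 258,"y": 186,"z": 0,"rx": 0,"ry": 0,"rz": -1.346,"fingers": -1},
  {"x": 258,"y": 186,"z": 0,"rx": 0,"ry": 0,"rz": -1.346,"fingers": -1},
  {"x": 258,"y": 186,"z": 0,"rx": 0,"ry": 0,"rz": -1.346,"fingers": -1},
], force=8)

```text
time_s: 31.82
tool_pos: [0.6607, 0.1115, 0.2144]
tool_rot: [180.0, 0.0, 172.3]
force: [0.4, 0.3, 0.6]
grip_width: 0.0872
grasp_force: 0.0
```

```bash
python3 -c "
from h import *
plan((662.1,110.3,32,172.3))
"
```

```text
now 31.82 [660.7 111.5 214.4] [180.    0.  172.3] w 87.2 grip 0.0
(662.1, 110.3, 32, 172.3) -> [ -2.  -1. 182.] [ 0.  0. -0.]
```

drive_tool([
  {"x": -1,"y": 0,"z": 50,"rx": 0,"ry": 0,"rz": 0,"fingers": -1},
  {"x": -1,"y": 0,"z": 100,"rx": 0,"ry": 0,"rz": 0,"fingers": -1},
  {"x": -1,"y": 0,"z": 140,"rx": 0,"ry": 0,"rz": 0,"fingers": -1},
  {"x": -1,"y": 0,"z": 170,"rx": 0,"ry": 0,"rz": 0,"fingers": -1},
  {"x": -1,"y": 0,"z": 182,"rx": 0,"ry": 0,"rz": 0,"fingers": -1},
  {"x": -1,"y": 0,"z": 182,"rx": 0,"ry": 0,"rz": 0,"fingers": 1},
  {"x": -1,"y": 0,"z": 182,"rx": 0,"ry": 0,"rz": 0,"fingers": 1},
  {"x": -1,"y": 0,"z": 182,"rx": 0,"ry": 0,"rz": 0,"fingers": 1},
  {"x": -1,"y": 0,"z": 182,"rx": 0,"ry": 0,"rz": 0,"fingers": 1},
  {"x": -1,"y": 0,"z": 182,"rx": 0,"ry": 0,"rz": 0,"fingers": 1},
  {"x": -1,"y": 0,"z": 182,"rx": 0,"ry": 0,"rz": 0,"fingers": 1},
  {"x": -1,"y": 0,"z": 182,"rx": 0,"ry": 0,"rz": 0,"fingers": 1},
  {"x": -1,"y": 0,"z": 182,"rx": 0,"ry": 0,"rz": 0,"fingers": 1},
  {"x": -1,"y": 0,"z": 182,"rx": 0,"ry": 0,"rz": 0,"fingers": 1},
  {"x": -1,"y": 0,"z": 182,"rx": 0,"ry": 0,"rz": 0,"fingers": 1},
  {"x": -1,"y": 0,"z": 182,"rx": 0,"ry": 0,"rz": 0,"fingers": 1},
], force=8)

```text
time_s: 33.83
tool_pos: [0.6618, 0.1115, 0.0323]
tool_rot: [180.0, 0.0, 172.3]
force: [0.5, 0.1, -1.1]
grip_width: 0.0185
grasp_force: 7.9
```

```bash
python3 -c "
from h import *
plan((488.2,-45.7,210,95.2))
"
```

```text
now 33.83 [661.8 111.5  32.3] [180.    0.  172.3] w 18.5 grip 7.9
(488.2, -45.7, 210, 95.2) -> [ 151. -179. -178.] [ 0.    -0.     1.346]
```

drive_tool([
  {"x": 0,"y": 0,"z": -15,"rx": 0,"ry": 0,"rz": 0,"fingers": 1},
  {"x": 0,"y": 0,"z": -50,"rx": 0,"ry": 0,"rz": 0,"fingers": 1},
  {"x": 0,"y": 0,"z": -95,"rx": 0,"ry": 0,"rz": 0,"fingers": 1},
  {"x": 0,"y": 0,"z": -140,"rx": 0,"ry": 0,"rz": 0,"fingers": 1},
  {"x": 0,"y": 0,"z": -178,"rx": 0,"ry": 0,"rz": 0,"fingers": 1},
  {"x": 15,"y": -18,"z": -178,"rx": 0,"ry": 0,"rz": 0.13,"fingers": 1},
  {"x": 30,"y": -36,"z": -178,"rx": 0,"ry": 0,"rz": 0.27,"fingers": 1},
  {"x": 45,"y": -54,"z": -178,"rx": 0,"ry": 0,"rz": 0.4,"fingers": 1},
  {"x": 60,"y": -72,"z": -178,"rx": 0,"ry": 0,"rz": 0.54,"fingers": 1},
  {"x": 75,"y": -90,"z": -178,"rx": 0,"ry": 0,"rz": 0.67,"fingers": 1},
  {"x": 90,"y": -108,"z": -178,"rx": 0,"ry": 0,"rz": 0.81,"fingers": 1},
  {"x": 105,"y": -126,"z": -178,"rx": 0,"ry": 0,"rz": 0.94,"fingers": 1},
  {"x": 120,"y": -144,"z": -178,"rx": 0,"ry": 0,"rz": 1.08,"fingers": 1},
  {"x": 135,"y": -162,"z": -178,"rx": 0,"ry": 0,"rz": 1.21,"fingers": 1},
  {"x": 151,"y": -179,"z": -178,"rx": 0,"ry": 0,"rz": 1.346,"fingers": 1},
  {"x": 151,"y": -179,"z": -178,"rx": 0,"ry": 0,"rz": 1.346,"fingers": 1},
  {"x": 151,"y": -179,"z": -178,"rx": 0,"ry": 0,"rz": 1.346,"fingers": 1},
  {"x": 151,"y": -179,"z": -178,"rx": 0,"ry": 0,"rz": 1.346,"fingers": 1},
], force=8)

```text
time_s: 36.08
tool_pos: [0.4888, -0.0451, 0.2105]
tool_rot: [180.0, 0.0, 95.3]
force: [0.4, 0.8, -0.9]
grip_width: 0.0184
grasp_force: 7.9
```

```bash
python3 -c "
from h import *
plan((488.2,-45.7,50.8,95.2))
"
```

```text
now 36.08 [488.8 -45.1 210.5] [180.    0.   95.3] w 18.4 grip 7.9
(488.2, -45.7, 50.8, 95.2) -> [ -1.  -1. 160.] [0.    0.    0.002]
```

drive_tool([
  {"x": 0,"y": 0,"z": 45,"rx": 0,"ry": 0,"rz": 0,"fingers": 1},
  {"x": 0,"y": 0,"z": 90,"rx": 0,"ry": 0,"rz": 0,"fingers": 1},
  {"x": 0,"y": 0,"z": 125,"rx": 0,"ry": 0,"rz": 0,"fingers": 1},
  {"x": 0,"y": 0,"z": 147,"rx": 0,"ry": 0,"rz": 0,"fingers": 1},
  {"x": 0,"y": 0,"z": 156,"rx": 0,"ry": 0,"rz": 0,"fingers": 1},
  {"x": 0,"y": 0,"z": 160,"rx": 0,"ry": 0,"rz": 0,"fingers": 1},
  {"x": 0,"y": 0,"z": 160,"rx": 0,"ry": 0,"rz": 0,"fingers": 1},
  {"x": 0,"y": 0,"z": 160,"rx": 0,"ry": 0,"rz": 0,"fingers": -1},
  {"x": 0,"y": 0,"z": 160,"rx": 0,"ry": 0,"rz": 0,"fingers": -1},
  {"x": 0,"y": 0,"z": 160,"rx": 0,"ry": 0,"rz": 0,"fingers": -1},
  {"x": 0,"y": 0,"z": 160,"rx": 0,"ry": 0,"rz": 0,"fingers": -1},
  {"x": 0,"y": 0,"z": 160,"rx": 0,"ry": 0,"rz": 0,"fingers": -1},
  {"x": 0,"y": 0,"z": 145,"rx": 0,"ry": 0,"rz": 0,"fingers": -1},
  {"x": 0,"y": 0,"z": 95,"rx": 0,"ry": 0,"rz": 0,"fingers": -1},
  {"x": 0,"y": 0,"z": 35,"rx": 0,"ry": 0,"rz": 0,"fingers": -1},
  {"x": 0,"y": 0,"z": -20,"rx": 0,"ry": 0,"rz": 0,"fingers": -1},
  {"x": 0,"y": 0,"z": -20,"rx": 0,"ry": 0,"rz": 0,"fingers": -1},
], force=8)

```text
time_s: 38.2
tool_pos: [0.4914, -0.0462, 0.2358]
tool_rot: [179.4, -0.1, 95.2]
force: [-0.2, 0.5, -0.2]
grip_width: 0.087
grasp_force: 0.0
```

drive_tool([
  {"x": -60,"y": 0,"z": 0,"rx": 0,"ry": 0,"rz": 0,"fingers": -1},
  {"x": -120,"y": 0,"z": 0,"rx": 0,"ry": 0,"rz": 0,"fingers": -1},
  {"x": -180,"y": 0,"z": 0,"rx": 0,"ry": 0,"rz": 0,"fingers": -1},
  {"x": -240,"y": 0,"z": 0,"rx": 0,"ry": 0,"rz": 0,"fingers": -1},
  {"x": -300,"y": 0,"z": 0,"rx": 0,"ry": 0,"rz": 0,"fingers": -1},
  {"x": -360,"y": 0,"z": 0,"rx": 0,"ry": 0,"rz": 0,"fingers": -1},
  {"x": -380,"y": 0,"z": 0,"rx": 0,"ry": 0,"rz": 0,"fingers": -1},
  {"x": -380,"y": 0,"z": 0,"rx": 0,"ry": 0,"rz": 0,"fingers": -1},
])

```text
time_s: 39.2
tool_pos: [0.521, -0.4262, 0.2292]
tool_rot: [-179.8, 0.0, 95.0]
force: [-0.1, -0.2, 0.5]
grip_width: 0.0871
grasp_force: 0.0
```

```bash
python3 -c "
from h import *
from cell import vision
c2=vision.read_camera('top');j=c2['image'][190:270,195:435]
s=vision.read_camera('side')['image'][120:320,220:460]
a=cv2.resize(j,(720,240),interpolation=cv2.INTER_CUBIC); b=cv2.resize(s,(432,360),interpolation=cv2.INTER_CUBIC)
b=cv2.copyMakeBorder(b,0,0,0,288,cv2.BORDER_CONSTANT)
cv2.imwrite('pics/t6.png',cv2.cvtColor(np.vstack([a,b]),cv2.COLOR_RGB2BGR))
"
```

```text
(no output)
```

View pics/t6.png

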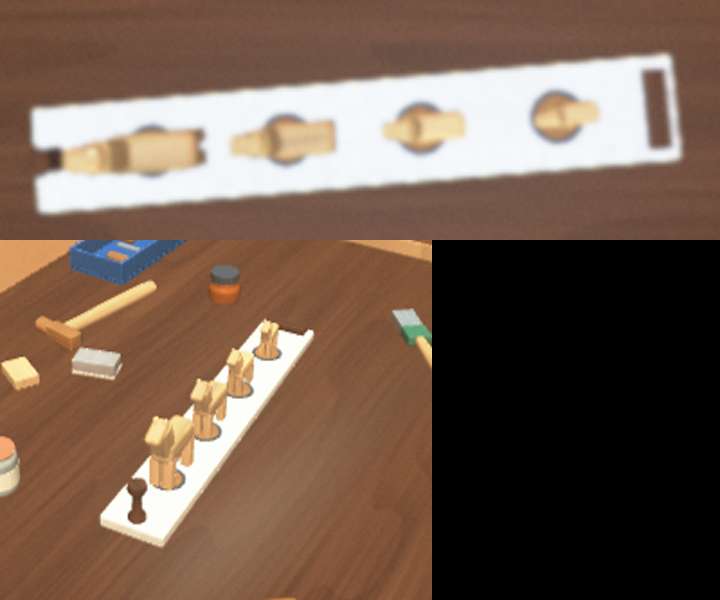

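All four stand in falling order away from the post. I read the trunk rear edges at (200,147), (335,136), (464,123) and (598,111) and check the offsets.

```bash
python3 -c "
from h import *
import pickle
c=pickle.load(open('cam0.pkl','rb'))['top']
P=lambda q,z: ray(c,195+(q[0]+.5)/3-.5,190+(q[1]+.5)/3-.5,z/1000)[:2]*1000
u=np.array([-.0907,.9959])
for n,r,f,z,L,M in(('d',(200,147),(130,153),90,48,(466.9,189.8)),('c',(335,136),(275,140),78,40,(477.5,72)),('b',(464,123),(418,127),68,34,(488.2,-45.7)),('a',(598,111),(565,114),59,28,(499,-162.9))):
    R=P(r,z);o=R+L*u; g=P(f,z)-R
    print(n,'along',((o-M)@u).round(1),'across',((o-M)@[u[1],-u[0]]).round(1),'yaw',np.degrees(np.arctan2(g[1],g[0])).round(1))
"
```

```text
d along -7.4 across 1.7 yaw 95.2
c along -6.0 across 1.1 yaw 94.2
b along -0.2 across 2.5 yaw 95.3
a along -0.5 across 2.6 yaw 95.5
```

```bash
python3 -c "
from h import *
import pickle
c=pickle.load(open('cam0.pkl','rb'))['top']
P=lambda q,z: ray(c,195+(q[0]+.5)/3-.5,190+(q[1]+.5)/3-.5,z/1000)[:2]*1000
u=np.array([-.0907,.9959])
for n,f,zs,L,M in(('d',(63,160),(110,130),51.5,(466.9,189.8)),('c',(231,147),(95,112),43,(477.5,72))):
    print(n,[((P(f,z)-L*u-M)@u).round(1) for z in zs])
from cell import workorder
print(workorder.sign_off())
"
```

```text
d [np.float64(-1.0), np.float64(-6.9)]
c [np.float64(-5.9), np.float64(-8.3)]
the job is handed in; nothing more can be done
None
```

The job is handed in (no verdict came back): the four horses stand upright and released on their marks, largest next to the post down to smallest, each measured within about 9 mm of its mark's centre and 1° of the board's line.

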